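# Load two battery packs into numbered cradles and run the tester

## Task

Set the long battery pack down flat in the cradle marked with one raised bar, and after that the short pack flat in the cradle marked with two bars; let each pack down and do not drop it. Only when both packs are in, press the big push button on the tester's sloping panel fully down to its stop without ramming it, keep it fully down for at least a second, and release it. Leave the tools, jar, bit holder and hard drive where they are.

Things in the scene. Friction and masses are not known exactly. Their poses are not given: they have to be found in the camera images.
- long_pack: The longer battery pack: plain alloy block with black end caps, 120 x 40 x 30 mm, about 260 g, lying flat on the mat. Origin at the centre of its underside; x along its 120 mm length, z up. Grip it across the 40 mm width.
- short_pack: The shorter battery pack, same look: 85 x 40 x 30 mm, about 190 g. Origin at the centre of its underside; x along its 85 mm length, z up.
- cradle1: Fixed grey test cradle 1 (ONE raised white bar, 50 mm long, across the 38 mm shelf at its -x end). Origin on the underside at the centre of its pocket; x along the pocket. Pocket 132 x 52 mm inside, 66 mm over the walls; floor 4 mm, wall tops 14 mm above the bench. The long side walls stand only at the corners: the middle 80 mm of each side is open for the fingers.
- cradle2: Fixed grey test cradle number 2 (TWO such raised bars on the shelf at its -x end), otherwise the same as cradle 1: origin at the centre of the pocket on the underside, x along the pocket, pocket 132 x 52 mm, floor at 4 mm, walls to 14 mm.
- tester: Fixed white battery tester, 150 mm deep, 130 mm wide, about 150 mm high. Origin at the centre of its underside. Its sloping panel faces its own -x side (roughly towards the robot) and up.
- button_axis (a point): Point on the tester's sloping panel (155 x 130 mm) where the button's axis leaves it, 105 mm up. z: outward normal = button axis, leaning 0.55 rad from vertical; y level. A steel bush, 60 mm diameter, stands out here with the 42 mm black cap on it. The bush is screwed out differently each time, unmeasured: the unpressed cap's top lies 26 to 40 mm from this point along z.
- test_button (a joint): The button cap's travel in m, along -z of button_axis: 0 released, 0.010 fully down (cap then 4 mm proud of the bush). The spring takes about 2 N at first, 6 N at full travel; then the stop is hard.
- screwdriver: Bystander: screwdriver 180 mm long, lying near the robot on its right. Origin at the middle of its length, underneath. Leave it.
- pliers: Bystander: pliers 150 mm long with black grips, lying near the robot on its left. Origin at the pivot, underneath. Leave them.
- bit_holder: Bystander: blue block with steel bits, 60 x 50 x 52 mm, beyond the tester on the left. Origin under its centre. Leave it.
- hard_drive: Bystander: hard drive with a green circuit board, 147 x 102 x 27 mm, beyond the tester on the right. Origin under its centre. Leave it.
- flux_jar: Bystander: small jar, 32 mm diameter, 50 mm high, standing between the tester and the left cradle. Origin under its centre. Leave it.
Things that resemble listed ones, but are neither listed nor needed, are in the scene too. Leave any blue or orange look-alike of the long_pack alone.

How it is judged:
On the way, in this order (a step that is already met when the one before it is completed fails the run):
1. the long pack lies flat in cradle 1, let go (horizontal distance between long_pack and cradle1 below 0.016 m and z of long_pack in the frame of cradle1 between 0.001 and 0.0075 m and angle between long_pack's own z axis and vertical below 0.08 rad and linear speed of long_pack below 0.02 m/s and contact force between the fingers and long_pack below 0.1 N), for 0.2 s.
2. then the short pack lies flat in cradle 2, let go (horizontal distance between short_pack and cradle2 below 0.032 m and z of short_pack in the frame of cradle2 between 0.001 and 0.0075 m and angle between short_pack's own z axis and vertical below 0.08 rad and linear speed of short_pack below 0.02 m/s and contact force between the fingers and short_pack below 0.1 N), for 0.2 s.
3. then the button is kept fully down (at least 8.8 of 10 mm) for a second, both packs in place (value of joint test_button above 0.0088 m and horizontal distance between long_pack and cradle1 below 0.016 m and z of long_pack in the frame of cradle1 between 0.001 and 0.0075 m and angle between each of long_pack, short_pack's own z axis and vertical below 0.08 rad and horizontal distance between short_pack and cradle2 below 0.032 m and z of short_pack in the frame of cradle2 between 0.001 and 0.0075 m), for 0.95 s.
At the end, for the whole second after the job is handed in: The long pack lies flat and at rest on the floor of cradle 1 (origin within 16 mm of the pocket's centre) and the short pack on that of cradle 2 (within 32 mm), the button is up again (under 1.5 mm), and no bystander has been moved 30 mm or more (horizontal distance between long_pack and cradle1 below 0.016 m and z of long_pack in the frame of cradle1 between 0.001 and 0.0075 m and angle between each of long_pack, short_pack's own z axis and vertical below 0.08 rad and linear speed of each of long_pack, short_pack below 0.02 m/s and horizontal distance between short_pack and cradle2 below 0.032 m and z of short_pack in the frame of cradle2 between 0.001 and 0.0075 m and value of joint test_button below 0.0015 m and distance of each of screwdriver, pliers, bit_holder, hard_drive, flux_jar from where it was at the start of the episode below 0.03 m); the robot touches nothing.
It fails at once if the button is pushed in (over 6 mm) before both packs are in their cradles (value of joint test_button above 0.006 m and not ((horizontal distance between long_pack and cradle1 below 0.016 m and z of long_pack in the frame of cradle1 between 0.001 and 0.0075 m and angle between long_pack's own z axis and vertical below 0.08 rad) and (horizontal distance between short_pack and cradle2 below 0.032 m and z of short_pack in the frame of cradle2 between 0.001 and 0.0075 m and angle between short_pack's own z axis and vertical below 0.08 rad))).
It fails at once if the tester is rammed (over 40 N between the robot and the tester) (contact force between any of the fingers, the arm and tester above 40 N).
It fails at once if the long pack is dropped (falls free at over 0.7 m/s) (linear speed of long_pack above 0.7 m/s and contact force between the fingers and long_pack below 0.1 N).
It fails at once if the short pack is dropped (falls free at over 0.7 m/s) (linear speed of short_pack above 0.7 m/s and contact force between the fingers and short_pack below 0.1 N).
It fails at once if a bystander is moved 30 mm or more (distance of any of screwdriver, pliers, bit_holder, hard_drive, flux_jar from where it was at the start of the episode above 0.03 m).
It also fails if it takes over 69 s, if anything falls off the work surface, if the arm or the gripper's body presses on something with over 40 N, if the wrist force passes 120 N, or if a joint passes its speed limit or range.

## Robot

A 6-joint arm with a two-finger parallel gripper is mounted at the origin on the work surface. World frame = base frame: x ahead of the robot, y to its left, z up, the work surface at z = 0. Lengths are in m, angles in rad, forces in N, time in s.
With the tool pointing down it reaches from about 0.325 to 0.75 m from the base axis. Payload 7.6 kg.
Tool frame: the origin (TCP) lies at the very end of the fingers, on their centre line; the grasp point (between the pads) lies 19 mm behind it (manip.grasp_offset is the distance from the TCP to the grasp point, in m); z points along the fingers, y is the line along which they close (so a half turn about z gives the same grasp; the last joint's range is limited). The gripper opens to 85 mm and grips with 20 to 120 N. Pads are 22 mm wide; open, the fingers measure 114 mm over their backs; the gripper's body (76 mm by 85 mm) begins 54 mm behind the grasp point. The pads swing forward as they close: fully open they stand 13 mm farther back than shut.
Start: joints at [1.06, 0.052, 1.401, -0, 1.689, -0.07], TCP at [0.224, 0.475, 0.231] pointing down, gripper open.
Joint ranges: [-2.9, 2.9], [-0.91, 2.17], [0.12, 2.37], [-1.06, 4.2], [0.26, 2.73], [-2.93, 2.93]. Speed limits (rad/s): [2.57, 2.57, 3.01, 3.14, 3.14, 3.14].

## Interface

Orientations are given as a unit quaternion [x, y, z, w].
In Python, from bench import manip gives the robot as it stands.
- The arm moves only by the tool carry_out, never from a script. Its argument "series" is a list of rows, each a list of 2 entries, a list of its own where there are three numbers: the shift along the tool's x, y, z normalised to -1 to 1, where 1 is 800 mm, then the turn, a rotation vector about the tool's x, y, z normalised to -1 to 1, where 1 is 90 degrees. A call has 1 to 8 rows; each row is the pose to reach, as a shift and turn from the pose commanded when the call began, along the tool's axes at that moment; what a row does not reach only later rows make up. A row lasts 1/10 s, in which the tool goes at most 50 mm and 8.59 degrees, less where a joint would pass 70% of its speed; a pose out of reach is approached as far as the arm can. A call with a number of a shift or a turn outside -1 to 1 is refused whole. A call with a gripper value outside its range is refused whole. "fingers" is the closure, from -1 (fully open) to 1 (shut), set as the call begins (left out, the last holds). The fingers move at their own pace and stop on an object; "grip_force" is the grip in N (left out, the last holds). Time passes only in rows, so rows that repeat a pose let the fingers close. It gives the time, the measured TCP pose, the force, the opening and the grip force at its end, in the units of the state.
- manip.state(): the state, without advancing time (a new reading comes with each control period).
- manip.get_image(name): name is "side" or "top"; returns (picture, depth): 480x640x3 uint8, red, green, blue; 480x640 float32, m along the optical axis (not along the pixel's ray), 0 where there is no reading.
- manip.calibration(name): a dict with "mtx" (3x3 intrinsics, pixels), "dist_coeffs" ([k1, k2, p1, p2, k3] as OpenCV has them; the pictures are not rectified), "extrinsics" (4x4, takes a point from camera to world coordinates). Camera axes: x right, y down, z forward; pixel columns grow to the right and rows downward; lengths in m; the calibration is good to about 2 mm. A picture is of the moment at which its call begins. calibration takes no time and is no camera call.
- manip.hand_in(): hands the job in; it is judged then, once.
Trained networks look in the newest picture that a camera, given by its name, has taken for a name from the list of things; names that differ only in an ending like _2 or _b are one class to them, and where a whole thing is asked for, a point or a joint stands for the part that bears it (a point fixed in the world has none). Each returns a list of dicts, best first, with "conf" (0 to 1); they miss things now and then, are a little off and sometimes report something else, mostly with a low value. They report only what shows in the picture. A call takes as long as a camera call. They do not tell look-alikes from the thing itself.
- manip.masks_of(camera, name): "region" (480x640 bool, what is visible of it) and "box" ([left, top, right, bottom] in pixels, round what is visible of it).
The state is a dict: "clock": time; "joint_pos": joint angles; "joint_velocities": joint speeds; "tau": joint torques, N m; "eef_pos": TCP position; "eef_rot": TCP orientation; "contact_force": force on the tool from outside, world axes, zero at the start; "moment": the same for the moment, N m; "grip_width": finger opening in m; "gripper_force": force on a finger pad.
Only numpy, scipy, OpenCV 4.12 (cv2) and the standard library are available. Lean on these libraries where they do the work, as an engineer would, in place of code of your own. Each camera call takes 0.05 s, during which the arm holds its last target. There are 200 camera calls.

## Working session

There is one attempt and no reset: what is moved stays moved. The work goes in short steps, Python scripts to look and compute and a tool call to move; the robot and the scene stay as the last step left them, time stands still between calls to the robot, and variables do not carry over. Pictures are saved under pics/ and viewed, at most 10 in all, crops included, and the job is handed in when it is done.

Besides the shell and the picture viewer there is one more tool, called after "Emit:" as name([rows], argument=value, ...), one row to a line, values as JSON. carry_out: Moves the arm, as the interface text tells. Scaled input: -1 to 1 covers 800 mm each way for a shift and 90 degrees each way for a turn. Its arguments: {"type":"object","properties":{"series":{"type":"array","items":{"type":"array"}},"fingers":{"type":"number"},"grip_force":{"type":"number"}},"required":["series"]}

```bash
ls; mkdir -p pics; python3 - <<'E'
from bench import manip
import cv2,numpy as np
for c in("top","side"):
    im,d=manip.get_image(c);cv2.imwrite(f"pics/{c}0.png",im[...,::-1]);np.save(f"{c}0.npy",d)
    k=manip.calibration(c);print(c,np.round(k["mtx"],1).tolist(),np.round(k["dist_coeffs"],3),np.round(k["extrinsics"],3).tolist())
    for n in["long_pack","short_pack","cradle1","cradle2","tester","button_axis","flux_jar","pliers","screwdriver"]:
        print(n,[(round(float(r["conf"]),2),[int(v) for v in r["box"]],int(r["region"].sum())) for r in manip.masks_of(c,n)])
s=manip.state();print({k:np.round(v,3) for k,v in s.items()})
E
```

```text
pics
top [[599.3, 0.0, 321.6], [0.0, 599.3, 235.5], [0.0, 0.0, 1.0]] [-0.132  0.     0.     0.     0.   ] [[0.016, -0.994, 0.111, 0.375], [-1.0, -0.017, -0.006, -0.01], [0.008, -0.111, -0.994, 1.387], [0.0, 0.0, 0.0, 1.0]]
long_pack [(0.67, [380, 312, 412, 369], 1008), (0.62, [374, 191, 416, 242], 970), (0.57, [344, 248, 370, 302], 963)]
short_pack [(0.64, [258, 251, 284, 292], 722), (0.29, [344, 250, 369, 303], 932)]
cradle1 [(0.93, [170, 180, 208, 260], 2305), (0.69, [442, 177, 470, 260], 2323), (0.27, [220, 129, 249, 153], 589)]
cradle2 [(0.93, [170, 180, 208, 260], 2305), (0.69, [442, 177, 470, 260], 2323), (0.27, [220, 129, 249, 153], 589)]
tester [(0.56, [259, 146, 324, 222], 4458)]
button_axis [(0.63, [256, 147, 321, 220], 4258), (0.43, [159, 265, 181, 333], 662)]
flux_jar [(0.72, [229, 215, 242, 232], 172)]
pliers [(0.94, [160, 268, 182, 334], 619), (0.75, [258, 251, 280, 291], 721)]
screwdriver [(0.71, [448, 270, 464, 347], 534)]
side [[536.0, 0.0, 314.9], [0.0, 536.0, 241.5], [0.0, 0.0, 1.0]] [0.02 0.   0.   0.   0.  ] [[0.988, -0.086, 0.125, 0.409], [-0.151, -0.491, 0.858,
[... 621 characters left out ...]
19)]
flux_jar [(0.66, [299, 222, 315, 246], 300)]
pliers [(0.67, [318, 194, 399, 270], 3319), (0.62, [198, 210, 261, 227], 554), (0.28, [169, 402, 292, 423], 1319)]
screwdriver [(0.82, [175, 402, 290, 421], 1111)]
{'clock': np.float64(1.0), 'joint_pos': array([ 1.06 ,  0.052,  1.401,  0.   ,  1.689, -0.07 ]), 'joint_velocities': array([-0.   ,  0.001,  0.   ,  0.002,  0.   ,  0.001]), 'tau': array([  0.   , -38.153, -36.032,  -0.   ,   0.   ,  -0.   ]), 'eef_pos': array([0.224, 0.475, 0.231]), 'eef_rot': array([0.219, 0.976, 0.   , 0.   ]), 'contact_force': array([0.458, 0.923, 0.92 ]), 'moment': array([0.01 , 0.036, 0.005]), 'gripper_force': np.float64(0.0), 'grip_width': np.float64(0.085)}
```

View pics/top0.png

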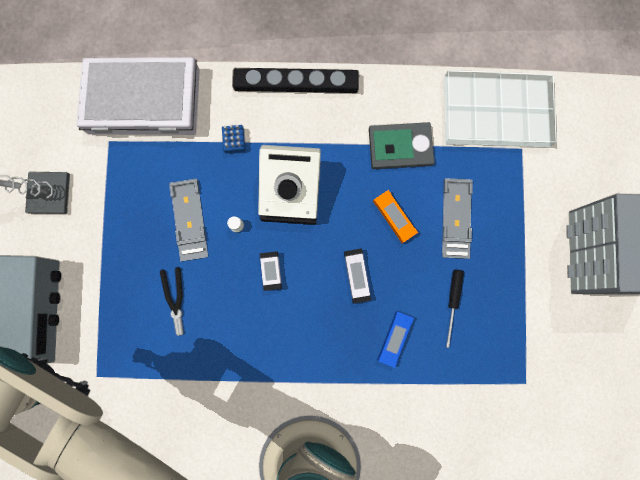

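View pics/side0.png

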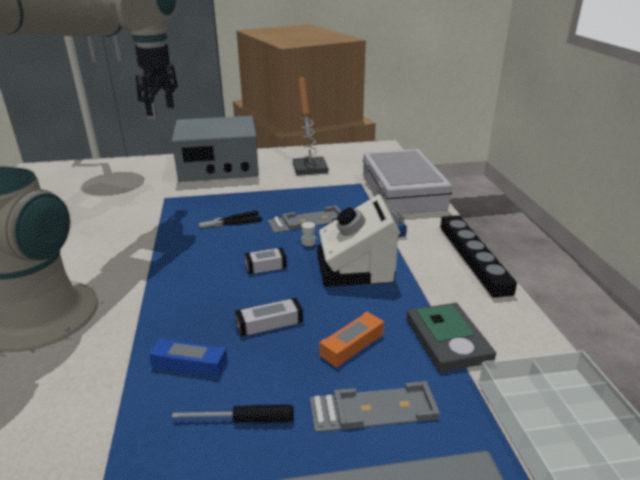

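Top view: one-bar cradle at left (188,218; bar at 193,253), two-bar cradle at right (457,218; bars at 457,250). Candidates for the long pack are silver (357,276), orange (396,216) and blue (397,338). I choose the silver one. The short pack is at (271,271), and the button at (288,188). The side view agrees.

```bash
cat > h.py <<'E'
from bench import manip
import cv2,numpy as np
def cal(c):
    k=manip.calibration(c);return np.array(k["mtx"]),np.array(k["dist_coeffs"]),np.array(k["extrinsics"])
def cloud(c,d):
    K,D,T=cal(c);v,u=np.mgrid[0:480,0:640]
    n=cv2.undistortPoints(np.stack([u,v],-1).reshape(-1,1,2).astype(np.float64),K,D).reshape(480,640,2)
    p=np.dstack([n*d[...,None],d])
    w=p@T[:3,:3].T+T[:3,3]; w[d<=0]=np.nan; return w
def px(c,P):
    K,D,T=cal(c);Ti=np.linalg.inv(T)
    return cv2.projectPoints(np.atleast_2d(np.asarray(P,float)),cv2.Rodrigues(Ti[:3,:3])[0],Ti[:3,3],K,D)[0].reshape(-1,2)
def ray(c,uv,z):
    K,D,T=cal(c);n=cv2.undistortPoints(np.array(uv,float).reshape(-1,1,2),K,D).reshape(-1,2)
    r=np.c_[n,np.ones(len(n))]@T[:3,:3].T;o=T[:3,3];return o+r*((z-o[2])/r[:,2])[:,None]
E
python3 - <<'E'
from h import *
im=cv2.imread("pics/top0.png")
cr=[cv2.resize(im[a:a+100,b:b+66],None,fx=4,fy=4,interpolation=cv2.INTER_CUBIC) for a,b in((170,156),(226,326),(170,424))]
cv2.imwrite("pics/crop0.png",np.hstack(cr))
for c in("top","side"):
    w=cloud(c,np.load(c+"0.npy"))
    mat=w[(abs(w[...,0]-.35)<.1)&(abs(w[...,1]+.05)<.1)&(w[...,2]<.015)];print(c,"mat z",np.nanmedian(mat[:,2]),mat[:,2].std())
    boxes={"top":dict(long=(340,244,374,306),short=(254,247,288,295),c1=(160,172,215,265),c2=(435,172,480,265)),"side":dict(long=(232,294,303,338),short=(240,242,290,278),c1=(262,200,350,235),c2=(300,375,445,435))}[c]
    for n,(l,t,r,b) in boxes.items():
        p=w[t:b,l:r].reshape(-1,3);lo,hi=(.02,.045) if n[0]!="c" else (.002,.03)
        p=p[(p[:,2]>lo)&(p[:,2]<hi)];R=cv2.minAreaRect(p[:,:2].astype(np.float32)*1000)
        print(c,n,len(p),"rect mm",np.round(R[0],1),np.round(R[1],1),round(R[2],1),"z pct",np.round(np.percentile(p[:,2],[5,25,50,75,95])*1000,1),"med",np.round(np.median(p,0),4))
E
```

```text
top mat z 0.0004967383752868537 0.0029057772595057186
top long 942 rect mm [ 436.7 -100.5] [120.3  40.6] 10.7 z pct [25.  27.9 29.9 31.7 34.7] med [ 0.4358 -0.1001  0.0299]
top short 670 rect mm [444.6  97.9] [85.6 40.7] 7.6 z pct [25.2 27.9 30.  32.  34.8] med [0.4437 0.0977 0.03  ]
top c1 2692 rect mm [566.  297.4] [221.2 129.8] 2.8 z pct [ 2.2  3.2  4.8  7.5 14.8] med [0.5627 0.2953 0.0048]
top c2 2283 rect mm [ 576.5 -336.1] [106.5 220.4] 89.1 z pct [ 2.3  3.4  5.1  8.5 15.3] med [ 0.576  -0.3342  0.0051]
side mat z -0.0002352849949239788 0.0022595613518339827
side long 1093 rect mm [ 436.1 -102.6] [120.2  45.3] 10.6 z pct [22.  27.4 28.6 29.6 30.8] med [ 0.4348 -0.1094  0.0286]
side short 515 rect mm [443.7  95.3] [85.4 47.7] 8.0 z pct [21.6 26.8 28.4 29.4 30.6] med [0.4429 0.0883 0.0284]
side c1 782 rect mm [542.3 309.6] [230.4 191.3] 55.8 z pct [ 2.2  2.9  3.9  9.  13.3] med [0.5413 0.2942 0.0039]
side c2 4132 rect mm [ 580.6 -329.8] [116.9 230.7] 80.5 z pct [ 2.2  3.   3.9  9.1 13.6] med [ 0.5749 -0.3392  0.0039]
```

View pics/crop0.png

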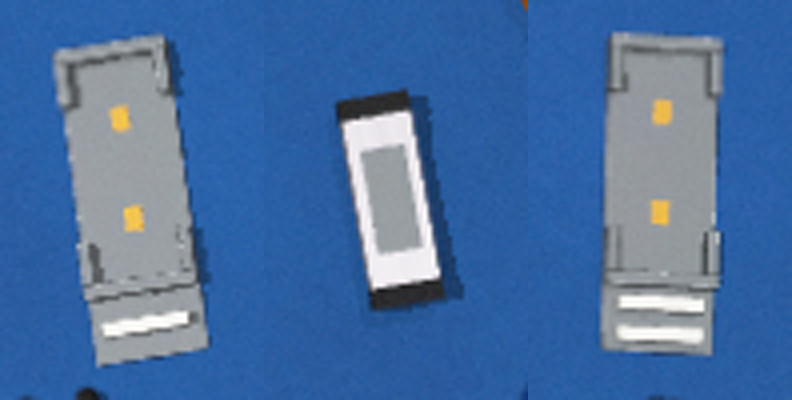

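The crop confirms the silver long pack, one bar on the left cradle and two on the right. Next: cradle poses and the button.

```bash
python3 - <<'E'
from h import *
im=cv2.imread("pics/top0.png");sd=cv2.imread("pics/side0.png")
W={"top":cloud("top",np.load("top0.npy")),"side":cloud("side",np.load("side0.npy"))}
G={"top":im,"side":sd}
B={"top":((160,172,215,265),(435,172,480,265)),"side":((262,200,350,235),(300,375,445,435))}
for c in G:
    hsv=cv2.cvtColor(G[c],cv2.COLOR_BGR2HSV)
    for i,(l,t,r,b) in enumerate(B[c]):
        sub=hsv[t:b,l:r];w=W[c][t:b,l:r]
        g=((sub[...,1]<110)&(sub[...,2]>90)).astype(np.uint8)
        gold=(sub[...,0]>12)&(sub[...,0]<32)&(sub[...,1]>110)
        g=g|gold.astype(np.uint8);n,L,S,C=cv2.connectedComponentsWithStats(g);k=1+S[1:,4].argmax();m=(L==k)
        p=w[m];p=p[np.isfinite(p[:,0])];R=cv2.minAreaRect(p[:,:2].astype(np.float32)*1000)
        n2,L2,S2,C2=cv2.connectedComponentsWithStats(gold.astype(np.uint8))
        go=[C2[j]+[l,t] for j in range(1,n2) if S2[j,4]>6]
        print(c,i+1,len(p),np.round(R[0],1),np.round(R[1],1),round(R[2],1),"gold",[np.round(1000*ray(c,q,.004)[0],1).tolist() for q in go], "z floor",np.round(np.nanmedian(w[gold][:,2])*1000,1), "walls z",np.round(np.percentile(p[:,2],[90,97])*1000,1))
        if c=="top":
            e=np.array(R[1]);a=np.deg2rad(R[2]+(0 if e[0]>e[1] else 90));a=(a+np.pi/2)%np.pi-np.pi/2
            ax=np.array([np.cos(a),np.sin(a)]);s=p[:,:2]@ax
            print("  ang",np.rad2deg(a),"origin from +x end 73mm", np.round(1000*((s.max()-.073)*ax)+ (np.array(R[0])@[-ax[1],ax[0]])*np.array([-ax[1],ax[0]]),1))
# button
for c in W:
    w=W[c];m=(w[...,2]>.06)&(abs(w[...,0]-.65)<.15)&(abs(w[...,1]-.05)<.1)&(w[...,0]<.75)
    hsv=cv2.cvtColor(G[c],cv2.COLOR_BGR2HSV);k=m&(hsv[...,2]<80)
    n,L,S,C=cv2.connectedComponentsWithStats(k.astype(np.uint8))
    for j in range(1,n):
        if S[j,4]>40: 
            p=w[L==j];print(c,"dark",S[j].tolist(),np.round(C[j],1),np.round(np.median(p,0),4))
    p=w[m];print(c,"tester extents",np.round(np.percentile(p,[1,99],axis=0),3).tolist())
E
```

```text
top 1 2215 [561.9 295.3] [188.6  70.2] 10.3 gold [[609.4, 302.9, 4.0], [550.6, 292.4, 4.0]] z floor 4.4 walls z [13.2 16.7]
  ang 10.3498592376709 origin from +x end 73mm [582.9 299.1]
top 2 2219 [ 576.4 -336. ] [ 70.  187.6] 88.2 gold [[624.8, -337.0, 4.0], [565.4, -334.7, 4.0]] z floor 3.3 walls z [13.4 16.2]
  ang -1.8287353515624831 origin from +x end 73mm [ 597.2 -336.6]
side 1 1269 [542.6 220. ] [334.9 184.9] 79.1 gold [] z floor nan walls z [78.5 87.5]
side 2 4145 [ 578.7 -331. ] [ 81.7 193.2] 88.5 gold [[624.6, -338.9, 4.0], [565.4, -337.0, 4.0]] z floor 3.6 walls z [13. 14.]
top dark [269, 155, 41, 6, 170] [289.  157.5] [0.6805 0.0547 0.1372]
top dark [278, 179, 19, 21, 301] [287.1 189. ] [0.6122 0.0572 0.1351]
top tester extents [[0.565, -0.007, 0.065], [0.708, 0.121, 0.145]]
side dark [374, 202, 11, 18, 71] [379.  210.7] [0.68   0.0478 0.137 ]
side dark [336, 207, 21, 19, 253] [345.9 216.2] [0.6113 0.0451 0.1315]
side tester extents [[0.564, -0.014, 0.061], [0.702, 0.114, 0.142]]
  return np.nanmean(a, axis, out=out, keepdims=keepdims)
```

```bash
cat >> h.py <<'E'
from scipy.spatial.transform import Rotation as Ro
def down(yd):
    a=np.deg2rad(yd);y=np.array([np.cos(a),np.sin(a),0]);z=np.array([0,0,-1.]);return Ro.from_matrix(np.c_[np.cross(y,z),y,z])
def go(p,Rt):
    s=manip.state();R=Ro.from_quat(s["eef_rot"]);rv=(R.inv()*Rt).as_rotvec()/(np.pi/2)
    d=R.inv().apply(np.array(p)-s["eef_pos"])/.8
    print("shift",np.round(d,4).tolist(),"turn",np.round(rv,4).tolist(),"len mm",round(800*np.linalg.norm(d)))
E
python3 - <<'E'
from h import *
go([.4367,-.1005,.14],down(100.7))
go([.4367,-.1005,.20],down(100.7))
E
```

```text
shift [-0.5473, -0.537, 0.1141] turn [0.0, 0.0, -0.3995] len mm 620
shift [-0.5473, -0.537, 0.0391] turn [0.0, 0.0, -0.3995] len mm 614
```

Emit:
carry_out([
  [[-0.547,-0.537,0.039],[0,0,-0.4]],
  [[-0.547,-0.537,0.039],[0,0,-0.4]],
  [[-0.547,-0.537,0.039],[0,0,-0.4]],
  [[-0.547,-0.537,0.039],[0,0,-0.4]],
  [[-0.547,-0.537,0.039],[0,0,-0.4]],
  [[-0.547,-0.537,0.039],[0,0,-0.4]],
  [[-0.547,-0.537,0.039],[0,0,-0.4]],
  [[-0.547,-0.537,0.039],[0,0,-0.4]],
], fingers=-1, grip_force=50)

```text
clock: 1.8
eef_pos: [0.3569, 0.1151, 0.2123]
eef_rot: [-0.094, 0.996, 0.0, 0.001]
contact_force: [0.9, -0.2, 0.1]
grip_width: 0.0854
gripper_force: 0.0
```

```bash
python3 - <<'E'
from h import *
s=manip.state();print(s["eef_pos"],s["clock"])
go([.4367,-.1005,.06],down(100.7))
E
```

```text
[0.35686647 0.11512127 0.21228244] 1.8
shift [-0.0474, -0.2834, 0.1904] turn [0.0001, 0.0008, 0.0008] len mm 276
```

Emit:
carry_out([
  [[-0.047,-0.283,0.115],[0,0,0]],
  [[-0.047,-0.283,0.115],[0,0,0]],
  [[-0.047,-0.283,0.115],[0,0,0]],
  [[-0.047,-0.283,0.115],[0,0,0]],
  [[-0.047,-0.283,0.115],[0,0,0]],
  [[-0.047,-0.283,0.115],[0,0,0]],
  [[-0.047,-0.283,0.115],[0,0,0]],
  [[-0.047,-0.283,0.115],[0,0,0]],
])

```text
clock: 2.6
eef_pos: [0.436, -0.0977, 0.1207]
eef_rot: [-0.094, 0.996, -0.0, 0.001]
contact_force: [0.2, -0.6, 0.9]
grip_width: 0.0852
gripper_force: 0.0
```

```bash
python3 - <<'E'
from h import *
s=manip.state();print(s["eef_pos"],s["clock"],s["joint_pos"])
go([.4367,-.1005,.004],down(100.7))
im,d=manip.get_image("side");cv2.imwrite("pics/s1.png",cv2.resize(im[150:400,120:420,::-1],None,fx=2,fy=2))
E
```

```text
[ 0.43596483 -0.09772071  0.12071519] 2.6 [-3.03406816e-01 -1.07364462e-01  1.78012310e+00  3.49139677e-04
  1.46782961e+00 -2.06255990e+00]
shift [-0.0001, -0.0036, 0.1459] turn [-0.0001, 0.0007, 0.001] len mm 117
```

View pics/s1.png

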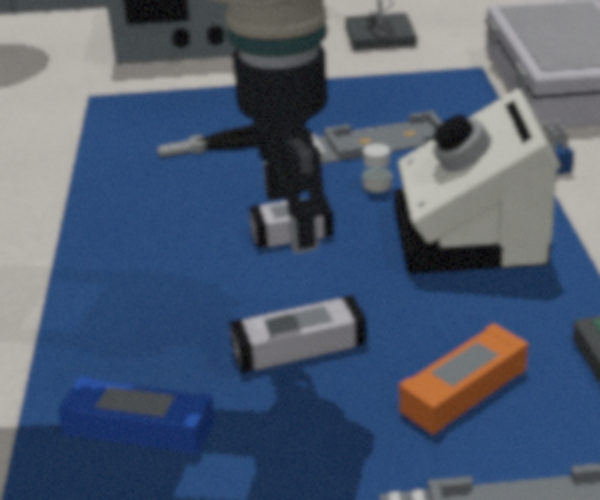

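The crop shows the gripper above and behind the silver pack (crop 300,330), lined up across its width. Descending.

Emit:
carry_out([
  [[0,-0.001,0.05],[0,0,0]],
  [[0,-0.001,0.08],[0,0,0]],
  [[0,-0.001,0.1],[0,0,0]],
  [[0,-0.001,0.1],[0,0,0]],
  [[0,-0.001,0.1],[0,0,0]],
])

```text
clock: 3.15
eef_pos: [0.4365, -0.0986, 0.0412]
eef_rot: [-0.094, 0.996, -0.0, 0.001]
contact_force: [0.3, 0.2, 0.0]
grip_width: 0.0853
gripper_force: 0.0
```

```bash
python3 - <<'E'
from h import *
print(manip.state()["eef_pos"]);go([.4367,-.1005,.004],down(100.7))
E
```

```text
[ 0.43649511 -0.0985753   0.0412079 ]
shift [0.0003, -0.0024, 0.0465] turn [-0.0004, 0.0009, 0.0014] len mm 37
```

Emit:
carry_out([
  [[0,-0.002,0.02],[0,0,0]],
  [[0,-0.002,0.035],[0,0,0]],
  [[0,-0.002,0.046],[0,0,0]],
  [[0,-0.002,0.046],[0,0,0]],
  [[0,-0.002,0.046],[0,0,0]],
])

```text
clock: 3.65
eef_pos: [0.4365, -0.1008, 0.0036]
eef_rot: [-0.094, 0.996, -0.0, 0.0]
contact_force: [0.2, 0.2, 0.1]
grip_width: 0.0857
gripper_force: 0.0
```

Emit:
carry_out([
  [[0,0,0],[0,0,0]],
  [[0,0,0],[0,0,0]],
  [[0,0,0],[0,0,0]],
  [[0,0,0],[0,0,0]],
  [[0,0,0],[0,0,0]],
  [[0,0,0],[0,0,0]],
  [[0,0,0],[0,0,0]],
  [[0,0,0],[0,0,0]],
], fingers=1, grip_force=50)

```text
clock: 4.45
eef_pos: [0.4367, -0.101, 0.0038]
eef_rot: [-0.094, 0.996, -0.0, 0.001]
contact_force: [0.1, -1.6, 5.7]
grip_width: 0.0392
gripper_force: 52.6
```

Emit:
carry_out([
  [[0,0,-0.02],[0,0,0]],
  [[0,0,-0.06],[0,0,0]],
  [[0,0,-0.12],[0,0,0]],
  [[0,0,-0.18],[0,0,0]],
  [[0,0,-0.24],[0,0,0]],
  [[0,0,-0.245],[0,0,0]],
  [[0,0,-0.245],[0,0,0]],
  [[0,0,-0.245],[0,0,0]],
])

```text
clock: 5.25
eef_pos: [0.4353, -0.1005, 0.1968]
eef_rot: [-0.094, 0.996, 0.001, -0.002]
contact_force: [0.2, 0.1, -2.2]
grip_width: 0.0391
gripper_force: 51.9
```

```bash
python3 - <<'E'
from h import *
s=manip.state();print(s["eef_pos"],s["grip_width"],s["contact_force"]);go([.5802,.298,.20],down(100.2))
E
```

```text
[ 0.43530092 -0.10046248  0.19678351] 0.03906962147709188 [ 0.1736015   0.08878812 -2.17097932]
shift [-0.2708, 0.4556, -0.004] turn [0.0014, -0.0023, 0.0061] len mm 424
```

Emit:
carry_out([
  [[-0.015,0.026,-0.004],[0,0,0]],
  [[-0.04,0.067,-0.004],[0,0,0]],
  [[-0.072,0.121,-0.004],[0,0,0]],
  [[-0.104,0.175,-0.004],[0,0,0.003]],
  [[-0.136,0.229,-0.004],[0,0,0.006]],
  [[-0.168,0.283,-0.004],[0,0,0.006]],
  [[-0.195,0.328,-0.004],[0,0,0.006]],
  [[-0.21,0.353,-0.004],[0,0,0.006]],
])

```text
clock: 6.05
eef_pos: [0.5479, 0.2109, 0.1986]
eef_rot: [-0.09, 0.996, -0.0, -0.003]
contact_force: [-0.1, -1.1, -1.8]
grip_width: 0.0389
gripper_force: 51.8
```

Emit:
carry_out([
  [[-0.02,0.034,0],[0,0,0]],
  [[-0.045,0.076,0],[0,0,0]],
  [[-0.06,0.102,0.01],[0,0,0]],
  [[-0.06,0.102,0.05],[0,0,0]],
  [[-0.06,0.102,0.09],[0,0,0]],
  [[-0.06,0.102,0.12],[0,0,0]],
  [[-0.06,0.102,0.12],[0,0,0]],
  [[-0.06,0.102,0.12],[0,0,0]],
])

```text
clock: 6.85
eef_pos: [0.5807, 0.2964, 0.1049]
eef_rot: [-0.089, 0.996, -0.001, -0.002]
contact_force: [0.1, -0.2, -0.6]
grip_width: 0.0387
gripper_force: 51.8
```

```bash
python3 - <<'E'
from h import *
s=manip.state();print(s["eef_pos"],s["grip_width"],s["contact_force"]);go([.5802,.298,.04],down(100.2))
im,d=manip.get_image("top");w=cloud("top",d)
z=s["eef_pos"][2]
p=w[150:290,130:240].reshape(-1,3)
im2=cv2.resize(im[160:280,120:260,::-1],None,fx=4,fy=4);cv2.imwrite("pics/t2.png",im2)
E
```

```text
[0.58073234 0.29643581 0.10489456] 0.038729636202358045 [ 0.10931609 -0.22547454 -0.5963897 ]
shift [0.0, 0.0021, 0.0811] turn [-0.0005, -0.0021, 0.0] len mm 65
```

View pics/t2.png

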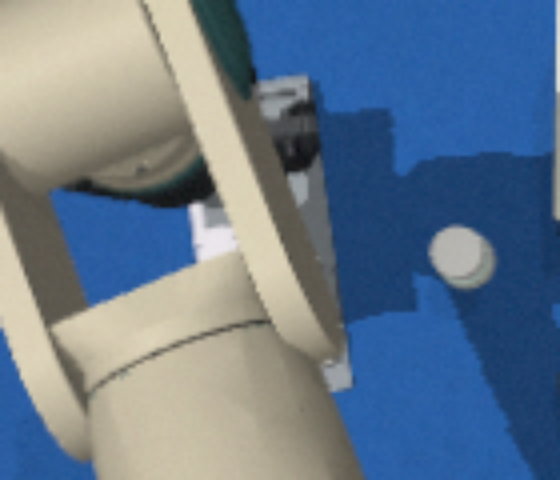

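The arm hides most of the pocket here (cradle at about 280,130–340,380 in the crop). The pose readings agree, so I go down in stages, watching the force.

Emit:
carry_out([
  [[0,0.002,0.03],[0,0,0]],
  [[0,0.002,0.06],[0,0,0]],
  [[0,0.002,0.08],[0,0,0]],
  [[0,0.002,0.095],[0,0,0]],
  [[0,0.002,0.095],[0,0,0]],
  [[0,0.002,0.095],[0,0,0]],
])

```text
clock: 7.5
eef_pos: [0.5817, 0.2986, 0.0316]
eef_rot: [-0.089, 0.996, 0.0, 0.001]
contact_force: [0.9, 0.6, -2.5]
grip_width: 0.0391
gripper_force: 51.8
```

```bash
python3 - <<'E'
from h import *
s=manip.state();print(s["eef_pos"],s["contact_force"]);go([.5802,.298,.0085],down(100.2))
im,d=manip.get_image("side");cv2.imwrite("pics/s3.png",cv2.resize(im[160:280,240:400,::-1],None,fx=4,fy=4))
E
```

```text
[0.58174449 0.29859153 0.03158482] [ 0.90720482  0.60661007 -2.4982503 ]
shift [0.0021, -0.0004, 0.0289] turn [0.0003, 0.0009, 0.0] len mm 23
```

View pics/s3.png

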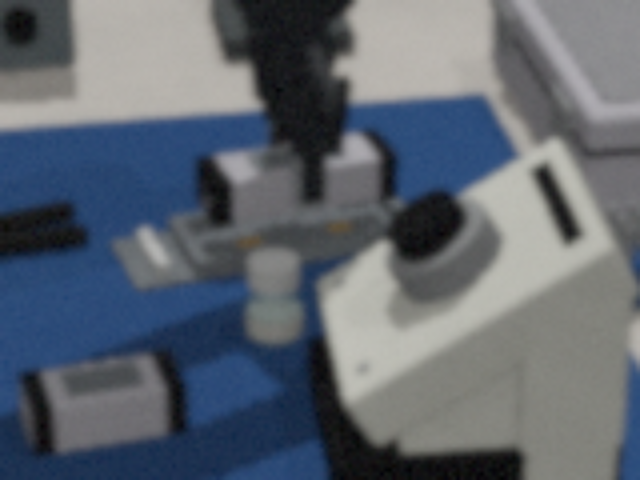

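The pack hangs level above the pocket (crop 300,180), centred along the cradle. Lowering the rest.

Emit:
carry_out([
  [[0.002,0,0.01],[0,0,0]],
  [[0.002,0,0.018],[0,0,0]],
  [[0.002,0,0.024],[0,0,0]],
  [[0.002,0,0.027],[0,0,0]],
  [[0.002,0,0.029],[0,0,0]],
  [[0.002,0,0.03],[0,0,0]],
  [[0.002,0,0.03],[0,0,0]],
  [[0.002,0,0.03],[0,0,0]],
])

```text
clock: 8.35
eef_pos: [0.5798, 0.2982, 0.0079]
eef_rot: [-0.089, 0.996, 0.0, 0.0]
contact_force: [-5.0, -1.7, 5.8]
grip_width: 0.039
gripper_force: 52.8
```

Emit:
carry_out([
  [[0,0,0],[0,0,0]],
  [[0,0,0],[0,0,0]],
  [[0,0,0],[0,0,0]],
  [[0,0,0],[0,0,0]],
], fingers=-0.4)

```text
clock: 8.75
eef_pos: [0.5797, 0.2981, 0.0065]
eef_rot: [-0.089, 0.996, 0.0, 0.0]
contact_force: [0.6, -1.3, 0.7]
grip_width: 0.0599
gripper_force: 0.0
```

Emit:
carry_out([
  [[0,0,-0.02],[0,0,0]],
  [[0,0,-0.06],[0,0,0]],
  [[0,0,-0.12],[0,0,0]],
  [[0,0,-0.18],[0,0,0]],
  [[0,0,-0.24],[0,0,0]],
  [[0,0,-0.24],[0,0,0]],
])

```text
clock: 9.35
eef_pos: [0.5822, 0.2992, 0.21]
eef_rot: [-0.089, 0.996, 0.003, 0.008]
contact_force: [0.2, -0.2, 0.9]
grip_width: 0.0597
gripper_force: 0.0
```

```bash
python3 - <<'E'
from h import *
s=manip.state();print(s["eef_pos"],s["clock"]);go([.4446,.0979,.19],down(97.7))
for c,(l,t,r,b) in dict(side=(262,185,350,235),).items():
    im,d=manip.get_image(c);w=cloud(c,d)[t:b,l:r].reshape(-1,3);p=w[(w[:,2]>.028)&(w[:,2]<.04)&(abs(w[:,1]-.298)<.06)&(abs(w[:,0]-.58)<.09)]
    R=cv2.minAreaRect(p[:,:2].astype(np.float32)*1000);print(len(p),R,np.median(p[:,2]))
    q=np.c_[p,np.ones(len(p))];print(np.linalg.lstsq(np.c_[p[:,:2],np.ones(len(p))],p[:,2],rcond=None)[0])
E
```

```text
[0.58215085 0.29924622 0.20996142] 9.35
shift [0.2142, -0.2173, 0.0206] turn [0.0028, 0.0103, 0.0279] len mm 245
416 ((578.3693237304688, 294.82891845703125), (120.92581939697266, 47.22658920288086), 10.425409317016602) 0.032658586215193575
[-0.00771369  0.03556421  0.02642131]
```

Long pack seated (top at about 33 mm, level). Now the short pack.

Emit:
carry_out([
  [[0.03,-0.03,0.005],[0,0,0.01]],
  [[0.07,-0.071,0.01],[0,0,0.02]],
  [[0.113,-0.114,0.02],[0,0.005,0.028]],
  [[0.156,-0.158,0.02],[0.003,0.01,0.028]],
  [[0.194,-0.197,0.05],[0.003,0.01,0.028]],
  [[0.214,-0.217,0.1],[0.003,0.01,0.028]],
  [[0.214,-0.217,0.15],[0.003,0.01,0.028]],
  [[0.214,-0.217,0.17],[0.003,0.01,0.028]],
], fingers=-1)

```text
clock: 10.2
eef_pos: [0.4389, 0.0959, 0.0585]
eef_rot: [-0.066, 0.998, -0.003, -0.011]
contact_force: [0.2, 0.6, 0.2]
grip_width: 0.0857
gripper_force: 0.0
```

Emit:
carry_out([
  [[0,0,0],[0,0,0]],
  [[0,0,0],[0,0,0]],
  [[0,0,0],[0,0,0]],
])

```text
clock: 10.5
eef_pos: [0.4428, 0.0972, 0.064]
eef_rot: [-0.067, 0.998, -0.003, -0.006]
contact_force: [0.3, -0.5, -0.1]
grip_width: 0.0854
gripper_force: 0.0
```

```bash
python3 - <<'E'
from h import *
print(manip.state()["eef_pos"]);go([.4446,.0979,.0045],down(97.7))
E
```

```text
[0.44280446 0.09716389 0.06397084]
shift [-0.0033, 0.001, 0.0743] turn [-0.0032, -0.0083, 0.0] len mm 60
```

Emit:
carry_out([
  [[-0.003,0.001,0.02],[-0.003,-0.008,0]],
  [[-0.003,0.001,0.04],[-0.003,-0.008,0]],
  [[-0.003,0.001,0.055],[-0.003,-0.008,0]],
  [[-0.003,0.001,0.068],[-0.003,-0.008,0]],
  [[-0.003,0.001,0.074],[-0.003,-0.008,0]],
  [[-0.003,0.001,0.074],[-0.003,-0.008,0]],
  [[-0.003,0.001,0.074],[-0.003,-0.008,0]],
])

```text
clock: 11.2
eef_pos: [0.4437, 0.0977, 0.0037]
eef_rot: [-0.067, 0.998, -0.0, -0.001]
contact_force: [0.8, -0.2, 0.0]
grip_width: 0.0852
gripper_force: 0.0
```

Emit:
carry_out([
  [[0,0,0],[0,0,0]],
  [[0,0,0],[0,0,0]],
  [[0,0,0],[0,0,0]],
  [[0,0,0],[0,0,0]],
  [[0,0,0],[0,0,0]],
  [[0,0,0],[0,0,0]],
  [[0,0,0],[0,0,0]],
  [[0,0,0],[0,0,0]],
], fingers=1)

```text
clock: 12.0
eef_pos: [0.4437, 0.0977, 0.0037]
eef_rot: [-0.067, 0.998, -0.0, -0.001]
contact_force: [-1.0, -0.3, 5.0]
grip_width: 0.0393
gripper_force: 52.4
```

Emit:
carry_out([
  [[0,0,-0.02],[0,0,0]],
  [[0,0,-0.06],[0,0,0]],
  [[0,0,-0.12],[0,0,0]],
  [[0,0,-0.18],[0,0,0]],
  [[0,0,-0.23],[0,0,0]],
  [[0,0,-0.245],[0,0,0]],
  [[0,0,-0.245],[0,0,0]],
  [[0,0,-0.245],[0,0,0]],
])

```text
clock: 12.8
eef_pos: [0.443, 0.0976, 0.1968]
eef_rot: [-0.067, 0.998, -0.0, -0.003]
contact_force: [-0.4, -0.1, -2.9]
grip_width: 0.0393
gripper_force: 51.8
```

```bash
python3 - <<'E'
from h import *
go([.595,-.3365,.2],down(88))
E
```

```text
shift [-0.1157, -0.5632, -0.0046] turn [-0.0005, -0.0043, 0.1076] len mm 460
```

Emit:
carry_out([
  [[-0.006,-0.028,-0.004],[0,0,0.01]],
  [[-0.015,-0.073,-0.004],[0,0,0.02]],
  [[-0.027,-0.132,-0.004],[0,0,0.04]],
  [[-0.039,-0.191,-0.004],[0,0,0.06]],
  [[-0.051,-0.25,-0.004],[0,0,0.08]],
  [[-0.063,-0.309,-0.004],[0,0,0.1]],
  [[-0.075,-0.365,-0.004],[0,0,0.108]],
  [[-0.082,-0.4,-0.004],[0,0,0.108]],
])

```text
clock: 13.6
eef_pos: [0.5509, -0.2133, 0.1982]
eef_rot: [0.019, 1.0, 0.001, -0.004]
contact_force: [0.4, 0.6, -3.0]
grip_width: 0.0392
gripper_force: 51.7
```

Emit:
carry_out([
  [[0,-0.035,0],[0,0,0]],
  [[0,-0.08,0],[0,0,0]],
  [[0,-0.12,0],[0,0,0]],
  [[0,-0.15,0.01],[0,0,0]],
  [[0,-0.15,0.05],[0,0,0]],
  [[0,-0.15,0.1],[0,0,0]],
  [[0,-0.15,0.13],[0,0,0]],
  [[0,-0.15,0.13],[0,0,0]],
])

```text
clock: 14.4
eef_pos: [0.5436, -0.3284, 0.0899]
eef_rot: [0.018, 1.0, 0.004, -0.007]
contact_force: [-0.1, 0.6, -2.0]
grip_width: 0.0393
gripper_force: 51.6
```

Emit:
carry_out([
  [[0,0,0],[0,0,0]],
  [[0,0,0],[0,0,0]],
])

```text
clock: 14.6
eef_pos: [0.5477, -0.331, 0.0999]
eef_rot: [0.018, 1.0, -0.001, -0.001]
contact_force: [-0.4, -0.3, -1.6]
grip_width: 0.0389
gripper_force: 51.6
```

```bash
python3 - <<'E'
from h import *
print(manip.state()["eef_pos"],manip.state()["contact_force"]);go([.595,-.3365,.035],down(88))
E
```

```text
[ 0.547712   -0.33095639  0.09992912] [-0.42701852 -0.26910953 -1.58220944]
shift [-0.0594, -0.0047, 0.0811] turn [-0.0013, -0.0006, -0.0003] len mm 81
```

Emit:
carry_out([
  [[-0.02,-0.002,0],[0,0,0]],
  [[-0.045,-0.004,0],[0,0,0]],
  [[-0.059,-0.005,0.01],[0,0,0]],
  [[-0.059,-0.005,0.03],[0,0,0]],
  [[-0.059,-0.005,0.055],[0,0,0]],
  [[-0.059,-0.005,0.075],[0,0,0]],
  [[-0.059,-0.005,0.075],[0,0,0]],
  [[-0.059,-0.005,0.075],[0,0,0]],
])

```text
clock: 15.4
eef_pos: [0.5937, -0.3364, 0.0385]
eef_rot: [0.018, 1.0, -0.0, -0.002]
contact_force: [-0.4, 0.6, -1.0]
grip_width: 0.0387
gripper_force: 51.7
```

Emit:
carry_out([
  [[0,0,0],[0,0,0]],
  [[0,0,0],[0,0,0]],
])

```text
clock: 15.6
eef_pos: [0.5945, -0.3367, 0.0398]
eef_rot: [0.018, 1.0, -0.001, -0.0]
contact_force: [0.7, -0.7, -2.4]
grip_width: 0.0392
gripper_force: 51.7
```

```bash
python3 - <<'E'
from h import *
s=manip.state();print(s["eef_pos"],s["contact_force"]);go([.595,-.3365,.0082],down(88))
im,d=manip.get_image("side");cv2.imwrite("pics/s4.png",cv2.resize(im[320:440,280:460,::-1],None,fx=4,fy=4))
E
```

```text
[ 0.5944899  -0.33674683  0.03981788] [ 0.66800734 -0.69886647 -2.40007599]
shift [-0.0007, 0.0004, 0.0395] turn [-0.0013, -0.0005, -0.0004] len mm 32
```

View pics/s4.png

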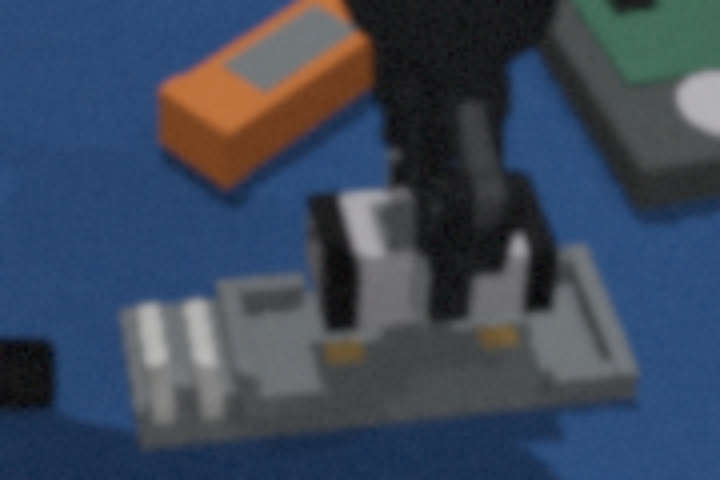

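The short pack hangs level (crop 430,270) over the two-bar pocket. Lowering and releasing.

Emit:
carry_out([
  [[-0.001,0,0.012],[0,0,0]],
  [[-0.001,0,0.024],[0,0,0]],
  [[-0.001,0,0.032],[0,0,0]],
  [[-0.001,0,0.036],[0,0,0]],
  [[-0.001,0,0.039],[0,0,0]],
  [[-0.001,0,0.04],[0,0,0]],
  [[-0.001,0,0.04],[0,0,0]],
  [[-0.001,0,0.04],[0,0,0]],
])

```text
clock: 16.45
eef_pos: [0.5948, -0.3365, 0.0078]
eef_rot: [0.018, 1.0, -0.001, -0.001]
contact_force: [-4.0, 1.6, 5.6]
grip_width: 0.0388
gripper_force: 52.6
```

Emit:
carry_out([
  [[0,0,0],[0,0,0]],
  [[0,0,0],[0,0,0]],
  [[0,0,0],[0,0,0]],
  [[0,0,0],[0,0,0]],
], fingers=-0.4)

```text
clock: 16.85
eef_pos: [0.5947, -0.3364, 0.0062]
eef_rot: [0.018, 1.0, -0.0, -0.001]
contact_force: [-0.1, -0.5, 0.9]
grip_width: 0.0597
gripper_force: 0.0
```

Emit:
carry_out([
  [[0,0,-0.02],[0,0,0]],
  [[0,0,-0.06],[0,0,0]],
  [[0,0,-0.12],[0,0,0]],
  [[0,0,-0.18],[0,0,0]],
  [[0,0,-0.24],[0,0,0]],
  [[0,0,-0.29],[0,0,0]],
  [[0,0,-0.29],[0,0,0]],
  [[0,0,-0.29],[0,0,0]],
])

```text
clock: 17.65
eef_pos: [0.5956, -0.3364, 0.2409]
eef_rot: [0.018, 1.0, -0.001, 0.0]
contact_force: [1.1, -0.5, -0.2]
grip_width: 0.0593
gripper_force: 0.0
```

```bash
python3 - <<'E'
from h import *
W={};I={}
for c in("top","side"):
    im,d=manip.get_image(c);W[c]=cloud(c,d);I[c]=im
for c,cen,bx in(("side",(.595,-.336),(300,330,450,440)),("side",(.58,.298),(262,185,350,235)),("top",(.58,.298),(150,170,220,270))):
    l,t,r,b=bx;w=W[c][t:b,l:r].reshape(-1,3);p=w[(w[:,2]>.027)&(w[:,2]<.042)&(abs(w[:,0]-cen[0])<.08)&(abs(w[:,1]-cen[1])<.05)]
    print(c,cen,len(p),cv2.minAreaRect(p[:,:2].astype(np.float32)*1000),np.median(p[:,2]) if len(p) else 0)
# panel plane & button
for c in W:
    w=W[c];hsv=cv2.cvtColor(I[c],cv2.COLOR_RGB2HSV)
    m=(abs(w[...,0]-.63)<.09)&(abs(w[...,1]-.05)<.07)&(w[...,2]>.055)&(w[...,2]<.2)
    p=w[m]
    n0=None;best=0;rng=np.random.default_rng(0)
    for _ in range(400):
        a=p[rng.choice(len(p),3,0)];n=np.cross(a[1]-a[0],a[2]-a[0]);n/=np.linalg.norm(n)+1e-12
        if n[2]<0:n=-n
        if not .75<n[2]<.93: continue
        k=abs((p-a[0])@n)<.003
        if k.sum()>best:best=k.sum();q=p[k]
    cen=q.mean(0);n=np.linalg.svd(q-cen,full_matrices=False)[2][2];n*=np.sign(n[2])
    print(c,"panel n",np.round(n,4),"lean",np.arccos(n[2]),"yaw",np.degrees(np.arctan2(-n[1],-n[0])),"inl",best,len(p),"cen",np.round(cen,4))
    h=(p-cen)@n
    print(" heights hist",np.histogram(h*1000,bins=np.arange(-4,60,4))[0])
    dark=m&(hsv[...,2]<80);hh=(w-cen)@n;cap=dark&(hh>.015);P=w[cap];print(" cap",cap.sum(),"h pct",np.round(np.percentile((P-cen)@n,[10,50,75,90])*1000,1),"med",np.round(np.median(P,0),4))
    H=(P-cen)@n;T=P[abs(H-np.percentile(H,70))<.004];e1=np.array([n[2],0,-n[0]]);e1/=np.linalg.norm(e1);e2=np.cross(n,e1);uv=np.c_[(T-cen)@e1,(T-cen)@e2];o,rad=cv2.minEnclosingCircle(uv.astype(np.float32));print(" top circle centre",np.round(cen+o[0]*e1+o[1]*e2+np.median((T-cen)@n)*n,4),"r",rad,"h",np.median((T-cen)@n))
    ring=m&(hh>.012)&(hh<.06)&~dark;P=w[ring];uv=np.c_[(P-cen)@e1,(P-cen)@e2];c0=np.median(uv,0);P=P[np.linalg.norm(uv-c0,axis=1)<.036];H=(P-cen)@n;print(" bush n",len(P),"h",np.round(np.percentile(H,[50,80,90])*1000,1),"med",np.round(np.median(P,0),4))
    # panel axis point at z=.105 under cap
    print(" z=.105 along n from cap centre:",np.round((cen+o[0]*e1+o[1]*e2),4))
cv2.imwrite("pics/but.png",np.hstack([cv2.resize(I["top"][140:230,250:330,::-1],(400,450)),cv2.resize(I["side"][180:280,310:400,::-1],(400,450))]))
s=manip.state();print(s["eef_pos"],s["clock"])
E
```

```text
side (0.595, -0.336) 1316 ((595.99658203125, -337.3652648925781), (44.47895050048828, 87.0773696899414), 88.02632141113281) 0.03324901475849118
side (0.58, 0.298) 428 ((578.7638549804688, 296.22821044921875), (121.68318176269531, 46.11427307128906), 10.054635047912598) 0.03253384494561229
top (0.58, 0.298) 928 ((580.7797241210938, 298.4061279296875), (122.3987045288086, 42.79225158691406), 10.320629119873047) 0.03416775345878098
top panel n [-0.5193  0.0195  0.8543] lean 0.5465033953318241 yaw -2.1551707406058984 inl 2521 4158 cen [0.633  0.0556 0.1075]
 heights hist [1465 1484  189   15   17  109  146   32   41  153   92    7    0    0
    0]
 cap 298 h pct [30.8 34.6 36.6 38.2] med [0.6124 0.0574 0.1359]
 top circle centre [0.611  0.0572 0.1354] r 0.020579414442181587 h 0.03525912009082636
 bush n 264 h [20.6 22.8 24.3] med [0.6295 0.0561 0.1293]
 z=.105 along n from cap centre: [0.6294 0.0565 0.1053]
side panel n [-0.523   0.0176  0.8521] lean 0.5507431207075901 yaw -1.923038658028759 inl 1501 3010 cen [0.6188 0.0425 0.0989]
 heights hist [728 835  53  46  48  67 130  36  34 144  24   0   0   0   0]
 cap 245 h pct [24.2 33.9 35.2 36. ] med [0.6103 0.0454 0.1312]
 top circle centre [0.6088 0.0557 0.1333] r 0.02234470471739769 h 0.03482791596035447
 bush n 217 h [19.9 21.7 22.5] med [0.6211 0.0352 0.1228]
 z=.105 along n from cap centre: [0.627  0.0551 0.1036]
[ 0.59488255 -0.33599245  0.23706092] 17.75
```

View pics/but.png

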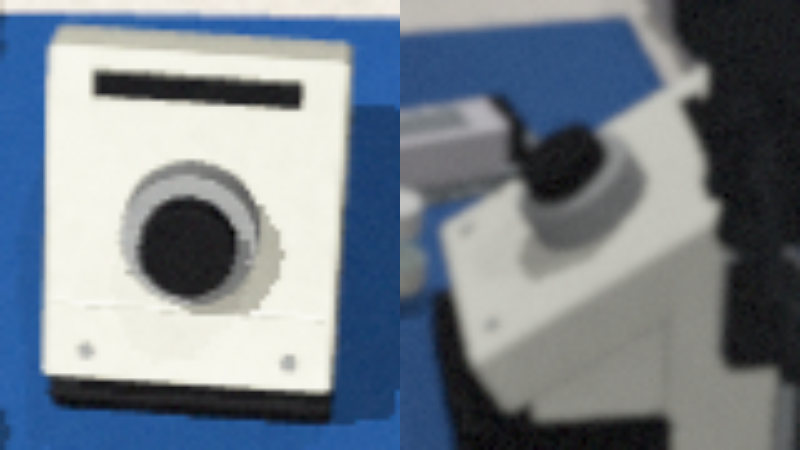

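Both packs are seated (tops at about 33 mm, centred). The picture shows the black cap (top-view crop 188,247) on its grey bush. The two views put the cap top at about (0.6105, 0.0567, 0.135), 35 mm off the panel. Next I move to a standoff along the axis.

```bash
cat >> h.py <<'E'
N=np.array([-.521,.0185,.853]);N/=np.linalg.norm(N);CAP=np.array([.6105,.0567,.135])
y=np.cross(-N,[0,0,1.]);y=np.cross([0,0,1.],-N);y/=np.linalg.norm(y)
PR=Ro.from_matrix(np.c_[np.cross(y,-N),y,-N])
E
python3 - <<'E'
from h import *
print(PR.as_matrix().round(3).tolist());go(CAP+.09*N,PR)
E
```

```text
[[-0.853, 0.035, 0.521], [0.03, 0.999, -0.019], [-0.521, -0.0, -0.853]]
shift [0.0565, 0.4912, 0.032] turn [0.0002, -0.3523, -0.0001] len mm 396
```

Emit:
carry_out([
  [[0.056,0.04,-0.03],[0,-0.03,0]],
  [[0.056,0.1,-0.03],[0,-0.09,0]],
  [[0.056,0.155,-0.03],[0,-0.16,0]],
  [[0.056,0.21,-0.03],[0,-0.23,0]],
  [[0.056,0.265,-0.03],[0,-0.3,0]],
  [[0.056,0.32,-0.03],[0,-0.352,0]],
  [[0.056,0.375,0],[0,-0.352,0]],
  [[0.056,0.42,0],[0,-0.352,0]],
], fingers=1)

```text
clock: 18.55
eef_pos: [0.5599, 0.0032, 0.2327]
eef_rot: [0.017, 0.963, -0.005, 0.268]
contact_force: [0.3, -0.4, -1.0]
grip_width: -0.0
gripper_force: 0.0
```

Emit:
carry_out([
  [[0,0.035,0],[0,0,0]],
  [[0,0.06,0],[0,0,0]],
  [[0,0.07,0],[0,0,0]],
  [[0,0.07,0],[0,0,0]],
  [[0,0.07,0],[0,0,0]],
])

```text
clock: 19.05
eef_pos: [0.5643, 0.0564, 0.2374]
eef_rot: [0.017, 0.962, -0.005, 0.271]
contact_force: [-0.2, 0.1, 0.1]
grip_width: 0.0002
gripper_force: 0.0
```

```bash
python3 - <<'E'
from h import *
s=manip.state();print(s["eef_pos"],s["contact_force"],s["clock"],s["grip_width"]);go(CAP+.012*N,PR)
E
```

```text
[0.5642887  0.05641115 0.23740641] [-0.2363429   0.10942919  0.05760906] 19.05 0.00015608505016857782
shift [0.0175, 0.0026, 0.1243] turn [-0.0008, 0.0002, 0.0001] len mm 100
```

Emit:
carry_out([
  [[0.017,0.003,0.03],[0,0,0]],
  [[0.017,0.003,0.06],[0,0,0]],
  [[0.017,0.003,0.09],[0,0,0]],
  [[0.017,0.003,0.115],[0,0,0]],
  [[0.017,0.003,0.124],[0,0,0]],
  [[0.017,0.003,0.124],[0,0,0]],
  [[0.017,0.003,0.124],[0,0,0]],
])

```text
clock: 19.75
eef_pos: [0.6049, 0.0575, 0.1474]
eef_rot: [0.017, 0.962, -0.005, 0.272]
contact_force: [0.4, 0.2, -0.9]
grip_width: -0.0004
gripper_force: 0.0
```

```bash
python3 - <<'E'
from h import *
s=manip.state();print(s["eef_pos"],s["contact_force"],"h",(s["eef_pos"]-CAP)@N);go(CAP,PR)
E
```

```text
[0.60494934 0.05748494 0.14740309] [ 0.43267243  0.18784963 -0.86121816] h 0.013490345900004105
shift [0.0022, -0.0007, 0.0169] turn [-0.0007, 0.0016, -0.0002] len mm 14
```

Emit:
carry_out([
  [[0.002,-0.001,0.003],[0,0,0]],
  [[0.002,-0.001,0.006],[0,0,0]],
  [[0.002,-0.001,0.009],[0,0,0]],
  [[0.002,-0.001,0.012],[0,0,0]],
  [[0.002,-0.001,0.015],[0,0,0]],
  [[0.002,-0.001,0.015],[0,0,0]],
  [[0.002,-0.001,0.015],[0,0,0]],
])

```text
clock: 20.45
eef_pos: [0.6097, 0.0571, 0.1354]
eef_rot: [0.017, 0.962, -0.005, 0.271]
contact_force: [-1.7, -0.0, 1.5]
grip_width: -0.0
gripper_force: 0.8
```

Emit:
carry_out([
  [[0,0,0.001],[0,0,0]],
  [[0,0,0.002],[0,0,0]],
  [[0,0,0.003],[0,0,0]],
  [[0,0,0.003],[0,0,0]],
])

```text
clock: 20.85
eef_pos: [0.611, 0.057, 0.1333]
eef_rot: [0.017, 0.962, -0.005, 0.272]
contact_force: [-2.4, 0.8, 1.3]
grip_width: -0.0001
gripper_force: 1.3
```

Contact found. Pressing on in small steps.

Emit:
carry_out([
  [[0,0,0.0015],[0,0,0]],
  [[0,0,0.003],[0,0,0]],
  [[0,0,0.0045],[0,0,0]],
  [[0,0,0.006],[0,0,0]],
  [[0,0,0.006],[0,0,0]],
])

```text
clock: 21.35
eef_pos: [0.6135, 0.0569, 0.1292]
eef_rot: [0.017, 0.962, -0.005, 0.272]
contact_force: [-3.8, 0.1, 3.5]
grip_width: -0.0002
gripper_force: 2.3
```

Emit:
carry_out([
  [[0,0,0.0012],[0,0,0]],
  [[0,0,0.0024],[0,0,0]],
  [[0,0,0.0024],[0,0,0]],
])

```text
clock: 21.65
eef_pos: [0.6145, 0.0569, 0.1276]
eef_rot: [0.017, 0.962, -0.005, 0.272]
contact_force: [-4.1, -0.1, 3.4]
grip_width: -0.0002
gripper_force: 2.7
```

```bash
python3 - <<'E'
from h import *
s=manip.state();print(s["eef_pos"],s["contact_force"]@N,"h",(s["eef_pos"]-CAP)@N);go(CAP-.01*N,PR)
E
```

```text
[0.61448604 0.05685661 0.12761168] 5.0300283477191305 h -0.008378614902465793
shift [-0.0006, -0.0004, 0.002] turn [-0.0004, 0.001, 0.0002] len mm 2
```

Emit:
carry_out([
  [[0,0,0.001],[0,0,0]],
  [[0,0,0.002],[0,0,0]],
  [[0,0,0.002],[0,0,0]],
])

```text
clock: 21.95
eef_pos: [0.6151, 0.0568, 0.1268]
eef_rot: [0.017, 0.962, -0.005, 0.271]
contact_force: [-11.5, -0.1, 8.5]
grip_width: 0.0
gripper_force: 6.8
```

Emit:
carry_out([
  [[0,0,0.0005],[0,0,0]],
  [[0,0,0.001],[0,0,0]],
  [[0,0,0.001],[0,0,0]],
])

```text
clock: 22.25
eef_pos: [0.6153, 0.0569, 0.1267]
eef_rot: [0.017, 0.962, -0.005, 0.271]
contact_force: [-18.6, 0.1, 15.4]
grip_width: 0.0001
gripper_force: 11.3
```

On the stop at about 23 N. I ease off slightly and hold.

Emit:
carry_out([
  [[0,0,-0.0005],[0,0,0]],
  [[0,0,-0.0005],[0,0,0]],
  [[0,0,-0.0005],[0,0,0]],
  [[0,0,-0.0005],[0,0,0]],
  [[0,0,-0.0005],[0,0,0]],
  [[0,0,-0.0005],[0,0,0]],
  [[0,0,-0.0005],[0,0,0]],
  [[0,0,-0.0005],[0,0,0]],
])

```text
clock: 23.05
eef_pos: [0.6152, 0.0569, 0.1268]
eef_rot: [0.017, 0.962, -0.005, 0.271]
contact_force: [-15.7, -1.0, 11.5]
grip_width: -0.0003
gripper_force: 9.0
```

Emit:
carry_out([
  [[0,0,0],[0,0,0]],
  [[0,0,0],[0,0,0]],
  [[0,0,0],[0,0,0]],
  [[0,0,0],[0,0,0]],
  [[0,0,0],[0,0,0]],
  [[0,0,0],[0,0,0]],
  [[0,0,0],[0,0,0]],
  [[0,0,0],[0,0,0]],
])

```text
clock: 23.85
eef_pos: [0.6152, 0.0568, 0.1268]
eef_rot: [0.017, 0.962, -0.005, 0.271]
contact_force: [-14.7, -0.6, 12.2]
grip_width: 0.0001
gripper_force: 9.0
```

Emit:
carry_out([
  [[0,0,-0.005],[0,0,0]],
  [[0,0,-0.012],[0,0,0]],
  [[0,0,-0.025],[0,0,0]],
  [[0,0,-0.05],[0,0,0]],
  [[0,0,-0.08],[0,0,0]],
  [[0,0,-0.1],[0,0,0]],
  [[0,0,-0.1],[0,0,0]],
  [[0,0,-0.1],[0,0,0]],
])

```text
clock: 24.65
eef_pos: [0.5736, 0.0584, 0.1939]
eef_rot: [0.017, 0.962, -0.005, 0.272]
contact_force: [-1.1, -0.8, -0.9]
grip_width: 0.0
gripper_force: 0.0
```

```bash
python3 - <<'E'
from h import *
im,d=manip.get_image("side");w=cloud("side",d)
for cen,bx in(((.595,-.336),(300,330,450,440)),((.58,.298),(262,185,350,235))):
    l,t,r,b=bx;q=w[t:b,l:r].reshape(-1,3);p=q[(q[:,2]>.027)&(q[:,2]<.042)&(abs(q[:,0]-cen[0])<.08)&(abs(q[:,1]-cen[1])<.05)]
    print(len(p),cv2.minAreaRect(p[:,:2].astype(np.float32)*1000),np.median(p[:,2]))
m=(abs(w-CAP).max(-1)<.03)&(cv2.cvtColor(im,cv2.COLOR_RGB2GRAY)<80);r=w[m]-CAP
print("cap h",np.percentile(r@N,[50,70,90]).round(4),m.sum())
s=manip.state();print(s["eef_pos"],s["contact_force"],s["clock"])
E
```

```text
1312 ((596.0496826171875, -337.2817077636719), (43.9229736328125, 86.99948120117188), 87.77742767333984) 0.03319197086510012
432 ((578.869384765625, 296.2142028808594), (122.46765899658203, 49.14519119262695), 7.8762006759643555) 0.032559897264521465
cap h [-0.0014 -0.0003  0.0007] 261
[0.5734453  0.05833321 0.1930202 ] [-0.32314627 -0.09452951 -0.71182263] 24.7
```

```bash
python3 -c "
from bench import manip
print(manip.hand_in())"
```

```text
the job is handed in; nothing more can be done
None
```

The job is handed in, with no verdict reported back. By my measurements, the long pack is flat in cradle 1 and the short pack in cradle 2. The button was held on its stop for over 1.5 s at about 18–23 N, then released, and the arm touched nothing else that I saw.

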